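# Shut the bench chest and hold it up level

### The job

The old newspaper under the little wooden tool chest needs changing: push the chest's drawer fully shut while it still stands on the bench, then lift the chest straight up by its carrying bar, about 10 cm clear of the bench, and hold it above its place, level and still, with the roll of tape still lying on its top. Finish while holding it up: do not put it down or let go. Leave the other things on the bench where they are.

Things in the scene. Friction and masses are not known exactly. Their poses are not given: they have to be found in the camera images.
- chest: Small loose wooden tool chest, 120 mm deep (its x), 180 wide (its y), 0.5 to 0.85 kg. Origin: centre of underside; z up. Its drawer opens to its own -x, facing the robot, turned up to 0.6 rad. Flat top 72 mm above the underside, rim 6 mm wide up to 80 mm. The carrying bar spans the middle of the top along y (see bar_mid). Standing, it slides if pushed with a few newtons.
- bar_mid (a point): Middle of the chest's wooden carrying bar, centre of its section, 135 mm above the chest's underside, axes as the chest's. Bar: 16 mm thick (x), 20 high (z), 148 of free length (y), 53 mm free below it, between uprights 24 mm deep (x) at y = -79 and +79, as high as the bar's top. The chest, shut, balances close below this point.
- drawer (a joint): How far the drawer stands open, m: 0 fully shut (rigid stop), at most 0.08. It slides along the chest's x and stays where it is left; about 1.2 N moves it slowly. Flat front 176 mm wide, 5 to 65 mm above the chest's underside, its outer face 68 mm in front of the chest's centre when shut.
- drawer_lip (a point): Middle of the front edge of the drawer's pull lip, a ledge 70 mm wide, 10 high, standing 10 mm out of the drawer's front, 53 mm above the bench. It is the drawer's foremost part: 78 mm in front (chest's -x) of the chest's centre when shut. Moves with the drawer; axes as the chest's. Push on it towards the chest to shut.
- tape: Roll of tape 44 mm across, 15 mm high, 20 g, lying loose on the chest's flat top on its +y half, partly below the bar. Origin: centre of its underside.
- abrasive_block: Bystander: terracotta-brown abrasive block 90 x 30 x 18 mm lying on the bench near the chest's right side (-y of it). Origin: centre of underside.
- tweezers: Bystander: dark steel tweezers, 130 mm long, 6 mm high, lying on the bench near the chest's left side (+y of it). Origin: centre of underside.
- jar: Bystander: small glass jar with a steel cap, 48 mm across, 60 mm high, standing behind the chest. Origin: centre of underside.
- tray: Bystander: plain open wooden tray 130 x 170 x 35 mm, no handle and no drawer, at one side of the bench. Origin: centre of underside.
- pot: Bystander: aluminium cup 80 mm across, 80 mm high, at one side of the bench. Origin: centre of underside.
- spare_tape: Bystander: roll of tape 60 mm across, 18 mm high, lying on the bench by itself. Origin: centre of underside.
- brush: Bystander: brush with wooden handle, 170 mm long, lying on the bench. Origin: centre of underside.
Not all that is in view belongs to the job. What is shaped like the tape but pink is not meant. Of the things shaped like the chest, the wooden one is meant.

How it is judged:
By the outcome, as a careful person would: the job done as asked, in the order asked, and still so for the second after the job is handed in, while the arm keeps its last pose, push and grip.
It also fails if it takes over 48 s, if anything falls off the work surface, if the arm or the gripper's body presses on something with over 40 N, if the wrist force passes 120 N, or if a joint passes its speed limit or range.

### The arm

A 6-joint arm with a two-finger parallel gripper is mounted at the origin on the work surface. World frame = base frame: x ahead of the robot, y to its left, z up, the work surface at z = 0. Lengths are in m, angles in rad, forces in N, time in s.
With the tool pointing down it reaches from about 0.225 to 0.875 m from the base axis. Payload 3.4 kg.
Tool frame: the origin (TCP) lies between the finger pads; the fingertips stand 8 mm ahead of it and the grasp point (between the pads) lies 11 mm behind it; z points along the fingers, y is the line along which they close (so a half turn about z gives the same grasp; the last joint's range is limited). The gripper opens to 85 mm and grips with 20 to 120 N. Pads are 22 mm wide; open, the fingers measure 114 mm over their backs; the gripper's body (76 mm by 85 mm) begins 54 mm behind the grasp point. The pads swing forward as they close: fully open they stand 13 mm farther back than shut.
Start: joints at [-1.437, 0.276, 1.505, -0, 1.361, -0.121], TCP at [0.145, -0.556, 0.239] pointing down, gripper open.
Joint ranges: [-2.89, 2.89], [-0.75, 2.08], [0.22, 2.7], [-1.18, 4.32], [0.11, 2.71], [-2.7, 2.7]. Speed limits (rad/s): [2.57, 2.57, 3.14, 3.14, 3.14, 3.14].

### API

Orientations are given as a unit quaternion [w, x, y, z].
In Python, from rig import manip, optics, finder gives the robot as it stands.
- The arm moves only by the tool servo_tool, never from a script. Its argument "increments" is a list of rows, each a list of 7 numbers: the shift along the tool's x, y, z in cm, then the turn, a rotation vector about the tool's x, y, z in degrees, then the closure, from -1 (fully open) to 1 (shut). In form: [[x, y, z, rx, ry, rz, gripper], ...]. A call has exactly 5 rows; each row shifts and turns the commanded pose from where the row before left it, along the tool's axes as they then stand; what a row does not reach is not made up. A row lasts 1/10 s, in which the tool goes at most 50 mm and 8.59 degrees, less where a joint would pass 70% of its speed; a pose out of reach is approached as far as the arm can. A call is refused whole if a number of a shift passes 5 or a number of a turn 8.59, either way. A call with a gripper value outside its range is refused whole. The fingers move at their own pace and stop on an object; "squeeze" is the grip in N (left out, the last holds). Time passes only in rows, so rows that do not move let the fingers close, or fill a call up. It gives the time, the measured TCP pose, the force, the opening and the grip force at its end, in the units of the state.
- manip.get_state(): the state, without advancing time (a new reading comes with each control period).
- optics.get_image(name): name is "scene" or "top" or "wrist"; returns the picture (400x640x3 uint8, red, green, blue); there is no depth.
- optics.get_calibration(name): a dict with "fov_y" (degrees; the focal length in pixels is half the picture's height over the tangent of half this angle, whatever the lens; pixels are square), "cx", "cy" (the principal point, pixels), "world_to_cam" (4x4, takes a point from world to camera coordinates). Camera axes: x right, y down, z forward; pixel columns grow to the right and rows downward; lengths in m; the calibration is good to about 2 mm. The wrist camera is an equidistant fisheye: a pixel r from the principal point sees the ray r / f radians off the axis. A picture is of the moment at which its call begins: read the wrist's pose just before it. get_calibration takes no time and is no camera call; for the wrist camera it gives the pose at the moment of the call.
- manip.sign_off(): hands the job in; it is judged then, once.
Trained networks look in the newest picture that a camera, given by its name, has taken for a name from the list of things; names that differ only in an ending like _2 or _b are one class to them, and where a whole thing is asked for, a point or a joint stands for the part that bears it (a point fixed in the world has none). Each returns a list of dicts, best first, with "p" (0 to 1); they miss things now and then, are a little off and sometimes report something else, mostly with a low value. They report only what shows in the picture. A call takes as long as a camera call. They do not tell look-alikes from the thing itself.
- finder.silhouettes(label, camera): "region" (400x640 bool, what is visible of it) and "box" ([centre column, centre row, width, height] in pixels, round what is visible of it).
- finder.tip_of(label, camera): "at" ([column, row] in pixels: a listed point, or the origin of a listed thing).
The state is a dict: "clock": time; "qpos": joint angles; "qd": joint speeds; "effort": joint torques, N m; "position": TCP position; "ee_rot": TCP orientation; "contact_force": force on the tool from outside, world axes, zero at the start; "moment": the same for the moment, N m; "width": finger opening in m; "gripper_force": force on a finger pad.
Only numpy, scipy, OpenCV 4.12 (cv2) and the standard library are available. Lean on these libraries where they do the work, as an engineer would, in place of code of your own. Each camera call takes 0.05 s, during which the arm holds its last target. There are 200 camera calls.

## Working session

There is one attempt and no reset: what is moved stays moved. The work goes in short steps, Python scripts to look and compute and a tool call to move; the robot and the scene stay as the last step left them, time stands still between calls to the robot, and variables do not carry over. Pictures are saved under pics/ and viewed, at most 10 in all, crops included, and the job is handed in when it is done.

Besides the shell and the picture viewer there is one more tool, called after ">>>" as name(argument=value, ...) on one line, values as JSON. servo_tool: Moves the arm, as the interface text tells. Its arguments: {"type":"object","properties":{"increments":{"type":"array","items":{"type":"array","items":{"type":"number"}}},"squeeze":{"type":"number"}},"required":["increments"]}

```bash
mkdir -p pics; ls; cat > h.py <<'E'
import numpy as np, cv2
from rig import manip, optics, finder
def ray(cam,px,cal=None):
    c=cal or optics.get_calibration(cam); f=200/np.tan(np.radians(c["fov_y"])/2)
    u=(px[0]-c["cx"])/f; v=(px[1]-c["cy"])/f
    if cam=="wrist":
        r=np.hypot(u,v); d=np.array([u/r*np.sin(r),v/r*np.sin(r),np.cos(r)]) if r>1e-9 else np.array([0,0,1.])
    else: d=np.array([u,v,1.])
    M=np.array(c["world_to_cam"]); R=M[:3,:3]; o=-R.T@M[:3,3]
    d=R.T@d; return o,d/np.linalg.norm(d)
def at_z(cam,px,z,cal=None):
    o,d=ray(cam,px,cal); return o+d*(z-o[2])/d[2]
def tri(rays):
    A=sum(np.eye(3)-np.outer(d,d) for o,d in rays); b=sum((np.eye(3)-np.outer(d,d))@o for o,d in rays)
    return np.linalg.solve(A,b)
def save(im,name): cv2.imwrite("pics/"+name,cv2.cvtColor(im,cv2.COLOR_RGB2BGR))
E
python3 - <<'E'
from h import *
a=optics.get_image("scene"); b=optics.get_image("top")
save(a,"s0.png");save(b,"t0.png")
zs={"bar_mid":.135,"drawer_lip":.053,"chest":0,"tape":.072,"jar":0}
for cam in("scene","top"):
  for n,z in zs.items():
    for r in finder.tip_of(n,cam)[:3]: print(cam,n,round(r["p"],2),np.round(r["at"]),np.round(at_z(cam,r["at"],z),3))
s=manip.get_state();print(s["clock"],s["position"],s["ee_rot"],s["contact_force"])
E
```

```text
pics
scene bar_mid 0.72 [196. 153.] [ 0.227 -0.333  0.135]
scene bar_mid 0.57 [269. 236.] [ 0.671 -0.143  0.135]
scene drawer_lip 0.75 [263. 229.] [ 0.546 -0.156  0.053]
scene drawer_lip 0.73 [224. 170.] [ 0.214 -0.257  0.053]
scene drawer_lip 0.44 [269. 236.] [ 0.578 -0.142  0.053]
scene chest 0.67 [206. 188.] [ 0.227 -0.327  0.   ]
scene chest 0.57 [275. 276.] [ 0.671 -0.14   0.   ]
scene tape 0.68 [359. 250.] [0.701 0.068 0.072]
scene tape 0.6 [289. 247.] [ 0.652 -0.099  0.072]
scene jar 0.7 [263. 316.] [ 0.786 -0.181  0.   ]
scene jar 0.56 [160. 287.] [ 0.647 -0.422  0.   ]
top bar_mid 0.73 [371. 156.] [ 0.661 -0.159  0.135]
top bar_mid 0.67 [423. 288.] [ 0.216 -0.318  0.135]
top drawer_lip 0.56 [372. 195.] [ 0.538 -0.168  0.053]
top chest 0.92 [416. 288.] [ 0.212 -0.318  0.   ]
top chest 0.62 [360. 160.] [ 0.678 -0.133  0.   ]
top tape 0.58 [351. 164.] [ 0.646 -0.094  0.072]
top jar 0.72 [371. 128.] [ 0.802 -0.175  0.   ]
0.6 [ 0.14490048 -0.55645646  0.23934009] [ 5.53866297e-05  9.91895588e-01  1.27055652e-01 -2.00310393e-05] [0.71861451 0.54015636 0.33009307]
```

```bash
python3 -c "
import cv2;cv2.imwrite('pics/both.png',cv2.resize(cv2.vconcat([cv2.imread('pics/s0.png'),cv2.imread('pics/t0.png')]),(480,600)))"
```

```text
(no output)
```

View pics/t0.png

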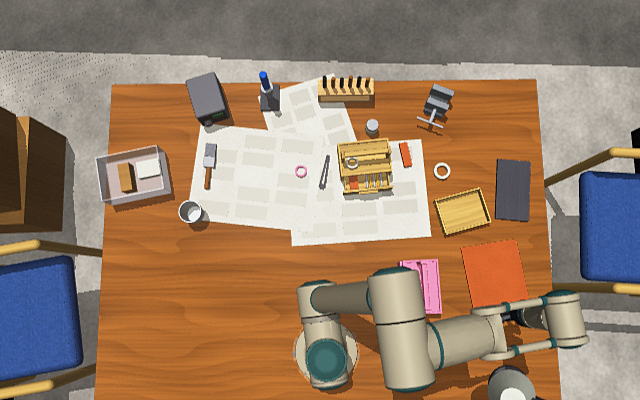

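View pics/s0.png

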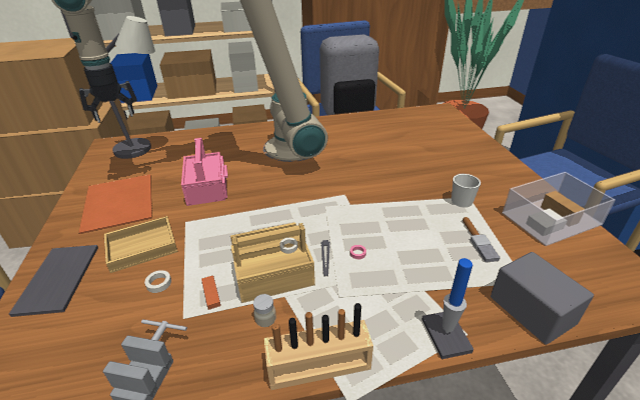

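The top view shows the wooden chest around (365,165), drawer open towards the robot, with the tape at (351,163). The pink chest at (420,285) is a decoy. I'll crop close for the yaw.

```bash
python3 - <<'E'
import cv2,numpy as np
s=cv2.imread('pics/s0.png')[210:310,220:330];t=cv2.imread('pics/t0.png')[120:220,310:420]
f=lambda x:cv2.resize(x,None,fx=5.4,fy=5.4,interpolation=cv2.INTER_CUBIC)
cv2.imwrite('pics/c0.png',cv2.resize(cv2.hconcat([f(s),f(t)]),(800,364)))
from h import *
c=optics.get_calibration("top");print(c)
M=np.array(c["world_to_cam"]);print(-M[:3,:3].T@M[:3,3])
E
```

```text
{'fov_y': 43.3328926221842, 'cx': 320.404926310324, 'cy': 206.04014085706666, 'world_to_cam': array([[-0.00919461, -0.99990346, -0.01041767,  0.01930908],
       [-0.98818393,  0.01067986, -0.15290016,  0.50338308],
       [ 0.15299665,  0.00888872, -0.98818673,  1.74529087],
       [ 0.        ,  0.        ,  0.        ,  1.        ]])}
[ 2.30588950e-01 -1.58223658e-03  1.80184179e+00]
```

View pics/c0.png

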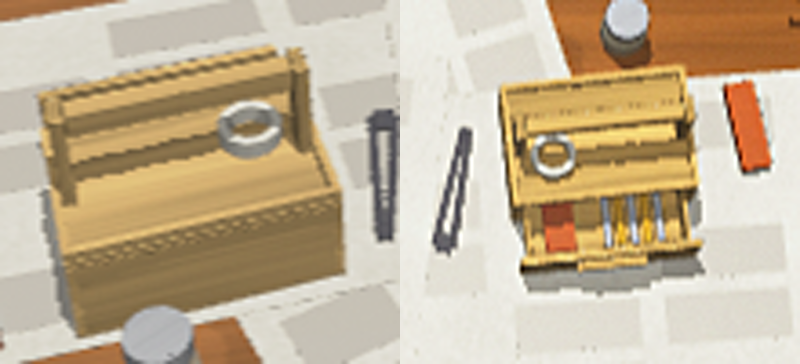

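The crop shows the chest's rim corners, the bar and the lip clearly, with the drawer open and the tape at (550,157), partly under the bar. I'll fit the chest's pose to the corners.

```bash
python3 - <<'E'
from h import *
from scipy.optimize import least_squares
P=[("top",(500,86),(.06,.09,.08)),("top",(687,66),(.06,-.09,.08)),("top",(514,212),(-.06,.09,.08)),("top",(698,188),(-.06,-.09,.08)),
("scene",(80,333),(.06,-.09,0)),("scene",(345,272),(.06,.09,0)),("scene",(68,268),(.06,-.09,.08)),("scene",(342,195),(.06,.09,.08))]
C={n:optics.get_calibration(n) for n in("top","scene")}
def proj(n,p):
    c=C[n];f=200/np.tan(np.radians(c["fov_y"])/2);q=np.array(c["world_to_cam"])@[*p,1];return np.array([c["cx"]+f*q[0]/q[2],c["cy"]+f*q[1]/q[2]])
def w(v,p):
    c,s=np.cos(v[2]),np.sin(v[2]);return [v[0]+c*p[0]-s*p[1],v[1]+s*p[0]+c*p[1],p[2]]
def px(n,q): return np.array([(310 if n=="top" else 220)+(q[0]-(400 if n=="top" else 0))/3.636,(120 if n=="top" else 210)+q[1]/3.636])
r=least_squares(lambda v:np.concatenate([proj(n,w(v,p))-px(n,q) for n,q,p in P]),[.67,-.15,0.1],loss="soft_l1")
v=r.x;print(v,np.round(r.fun.reshape(-1,2),1))
# drawer bottom/front top corners (z~.065)
for q,z in(((522,258),.065),((704,236),.065),((612,264),.058),((550,157),.087)):
    g=at_z("top",px("top",q),z); d=g[:2]-v[:2];c,s=np.cos(v[2]),np.sin(v[2]);print(g,"chest frame",c*d[0]+s*d[1],-s*d[0]+c*d[1])
E
```

```text
[ 0.66909584 -0.1427745   0.09436863] [[-0.3 -0.3]
 [-1.  -0.1]
 [-0.4 -1.8]
 [ 0.2 -0.6]
 [-0.3  0.8]
 [ 0.2 -0.4]
 [-1.8 -4.8]
 [ 0.1 -2.5]]
[ 0.55212422 -0.06760427  0.065     ] chest frame -0.10936797098741861 0.0858578480607119
[ 0.57175012 -0.24349241  0.065     ] chest frame -0.10640309232248316 -0.09109701405599381
[ 0.54655386 -0.15476843  0.058     ] chest frame -0.1231269094542321 -0.0003935971621406211
[ 0.64631597 -0.09523517  0.087     ] chest frame -0.018198946378944342 0.04947433274109809
```

```bash
cat >> h.py <<'E'
def plan(p,th,n,g=1):
    s=manip.get_state(); q=np.array(s["position"]); w,x,y,z=s["ee_rot"]
    R=np.array([[1-2*(y*y+z*z),2*(x*y-w*z)],[2*(x*y+w*z),1-2*(x*x+z*z)]])
    t=np.arctan2(R[1,0],R[0,0]); dt=(th-t)/n
    print("t",s["clock"],"pos",np.round(q,4),"theta",round(t,3),"F",np.round(s["contact_force"],1))
    out=[]
    for k in range(n):
        d=(np.array(p)-q)/(n-k)
        a=[d[0]*np.cos(t)+d[1]*np.sin(t),d[0]*np.sin(t)-d[1]*np.cos(t),-d[2]]
        a=np.round(np.array(a)*100,2); out.append([*a.tolist(),0,0,round(-np.degrees(dt),1),g])
        a=a/100; q=q+[a[0]*np.cos(t)+a[1]*np.sin(t),a[0]*np.sin(t)-a[1]*np.cos(t),-a[2]]; t+=dt
    for i in range(0,n,5): print(out[i:i+5])
E
python3 - <<'E'
from h import *
plan([.505,-.158,.24],1.665,15)
E
```

```text
t 0.6 pos [ 0.1449 -0.5565  0.2393] theta 0.255 F [0.7 0.5 0.3]
[[2.99, -1.97, -0.0, 0, 0, np.float64(-5.4), 1], [3.16, -1.68, -0.0, 0, 0, np.float64(-5.4), 1], [3.31, -1.37, -0.01, 0, 0, np.float64(-5.4), 1], [3.42, -1.05, -0.0, 0, 0, np.float64(-5.4), 1], [3.51, -0.73, -0.01, 0, 0, np.float64(-5.4), 1]]
[[3.56, -0.4, -0.0, 0, 0, np.float64(-5.4), 1], [3.58, -0.06, -0.01, 0, 0, np.float64(-5.4), 1], [3.57, 0.28, -0.0, 0, 0, np.float64(-5.4), 1], [3.53, 0.61, -0.01, 0, 0, np.float64(-5.4), 1], [3.45, 0.94, -0.0, 0, 0, np.float64(-5.4), 1]]
[[3.35, 1.26, -0.01, 0, 0, np.float64(-5.4), 1], [3.22, 1.57, -0.0, 0, 0, np.float64(-5.4), 1], [3.06, 1.86, -0.01, 0, 0, np.float64(-5.4), 1], [2.87, 2.14, -0.0, 0, 0, np.float64(-5.4), 1], [2.66, 2.4, -0.01, 0, 0, np.float64(-5.4), 1]]
```

>>> servo_tool(increments=[[3.0,-2.0,0,0,0,-5.4,1],[3.2,-1.7,0,0,0,-5.4,1],[3.3,-1.4,0,0,0,-5.4,1],[3.4,-1.0,0,0,0,-5.4,1],[3.5,-0.7,0,0,0,-5.4,1]])

```text
clock: 1.1
position: [0.2659, -0.4225, 0.2395]
ee_rot: [0.0, 0.934, 0.357, 0.0]
contact_force: [1.7, 0.1, 0.1]
width: 0.0125
gripper_force: 0.0
```

>>> servo_tool(increments=[[3.6,-0.4,0,0,0,-5.4,1],[3.6,-0.1,0,0,0,-5.4,1],[3.6,0.3,0,0,0,-5.4,1],[3.5,0.6,0,0,0,-5.4,1],[3.4,0.9,0,0,0,-5.4,1]])

```text
clock: 1.6
position: [0.3856, -0.2891, 0.2396]
ee_rot: [0.0, 0.825, 0.565, 0.0]
contact_force: [0.5, -1.0, 0.4]
width: 0.0001
gripper_force: 0.0
```

>>> servo_tool(increments=[[3.3,1.3,0,0,0,-5.4,1],[3.2,1.6,0,0,0,-5.4,1],[3.1,1.9,0,0,0,-5.4,1],[2.9,2.1,0,0,0,-5.4,1],[2.7,2.4,0,0,0,-5.4,1]])

```text
clock: 2.1
position: [0.5057, -0.1556, 0.2395]
ee_rot: [0.0, 0.67, 0.742, -0.0]
contact_force: [-0.5, -0.1, -0.9]
width: -0.0002
gripper_force: 0.0
```

```bash
python3 - <<'E'
from h import *
cal=optics.get_calibration("wrist")
im=optics.get_image("wrist");save(im,"w1.png")
for n,z in {"bar_mid":.135,"drawer_lip":.053,"chest":0,"tape":.072}.items():
    for r in finder.tip_of(n,"wrist")[:2]: print(n,round(r["p"],2),np.round(r["at"]),np.round(at_z("wrist",r["at"],z,cal),3))
plan([.525,-.156,.035],1.665,5)
E
```

```text
bar_mid 0.97 [ 83. 308.] [ 0.214 -0.333  0.135]
bar_mid 0.88 [497. 207.] [ 0.67  -0.144  0.135]
drawer_lip 0.85 [353. 181.] [ 0.542 -0.158  0.053]
drawer_lip 0.8 [104. 225.] [ 0.218 -0.249  0.053]
chest 0.83 [448. 172.] [ 0.674 -0.145  0.   ]
chest 0.78 [132. 258.] [ 0.219 -0.329  0.   ]
tape 0.96 [461. 144.] [ 0.649 -0.099  0.072]
t 2.35 pos [ 0.5045 -0.157   0.2392] theta 1.668 F [-0.2 -1.4  0. ]
[[-0.02, 0.41, 4.08, 0, 0, np.float64(0.0), 1], [-0.02, 0.41, 4.08, 0, 0, np.float64(0.0), 1], [-0.02, 0.41, 4.09, 0, 0, np.float64(0.0), 1], [-0.02, 0.41, 4.08, 0, 0, np.float64(0.0), 1], [-0.02, 0.41, 4.09, 0, 0, np.float64(0.0), 1]]
```

View pics/w1.png

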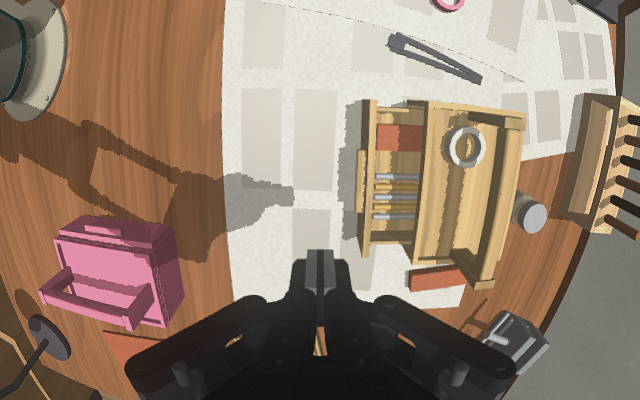

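The wrist view shows the lip at (358,181), the bar near (500,200) and the tape at (466,146). This agrees with the fit. Next I'll go down in front of the lip.

>>> servo_tool(increments=[[0,0.1,4.0,0,0,0,1],[0,0.1,4.0,0,0,0,1],[0,0.1,4.0,0,0,0,1],[0,0.1,4.0,0,0,0,1],[0,0.1,4.2,0,0,0,1]])

```text
clock: 2.85
position: [0.5093, -0.1579, 0.0365]
ee_rot: [0.001, 0.673, 0.74, 0.0]
contact_force: [0.2, -0.4, -0.1]
width: 0.0004
gripper_force: 0.0
```

>>> servo_tool(increments=[[0,0.4,0,0,0,0,1],[0,0.4,0,0,0,0,1],[0,0.3,0,0,0,0,1],[0,0.3,0,0,0,0,1],[0,0.3,0,0,0,0,1]])

```text
clock: 3.35
position: [0.5282, -0.1552, 0.0391]
ee_rot: [0.002, 0.672, 0.741, 0.001]
contact_force: [0.6, 0.2, -1.4]
width: -0.0001
gripper_force: 0.0
```

>>> servo_tool(increments=[[0,0.4,0,0,0,0,1],[0,0.4,0,0,0,0,1],[0,0.4,0,0,0,0,1],[0,0.4,0,0,0,0,1],[0,0.4,0,0,0,0,1]])

```text
clock: 3.85
position: [0.5468, -0.1526, 0.0372]
ee_rot: [-0.0, 0.672, 0.741, -0.0]
contact_force: [-1.7, -1.1, 0.5]
width: -0.0001
gripper_force: 0.7
```

>>> servo_tool(increments=[[0,0.3,0,0,0,0,1],[0,0.3,0,0,0,0,1],[0,0.3,0,0,0,0,1],[0,0.3,0,0,0,0,1],[0,0.3,0,0,0,0,1]])

```text
clock: 4.35
position: [0.5617, -0.1512, 0.0372]
ee_rot: [-0.0, 0.672, 0.741, -0.0]
contact_force: [-1.3, 0.2, 0.7]
width: 0.0001
gripper_force: 0.7
```

```bash
python3 - <<'E'
from h import *
cal=optics.get_calibration("wrist")
im=optics.get_image("wrist");save(im,"w2.png");save(optics.get_image("top"),"t2.png")
for cam in("wrist","top"):
  for n,z in {"bar_mid":.135,"drawer_lip":.053,"tape":.072}.items():
    for r in finder.tip_of(n,cam)[:2]: print(cam,n,round(r["p"],2),np.round(r["at"]),np.round(at_z(cam,r["at"],z,cal if cam=="wrist" else None),3))
plan([.577,-.152,.039],1.665,5)
E
```

```text
wrist bar_mid 0.88 [608. 388.] [ 0.669 -0.144  0.135]
wrist bar_mid 0.57 [  3. 381.] [ 0.423 -0.179  0.135]
wrist tape 0.96 [541. 215.] [ 0.651 -0.1    0.072]
top bar_mid 0.85 [370. 153.] [ 0.67  -0.157  0.135]
top bar_mid 0.61 [420. 290.] [ 0.207 -0.31   0.135]
top drawer_lip 0.71 [398. 289.] [ 0.21  -0.25   0.053]
top drawer_lip 0.58 [369. 186.] [ 0.572 -0.158  0.053]
top tape 0.5 [352. 164.] [ 0.646 -0.099  0.072]
top tape 0.47 [300. 172.] [0.62  0.084 0.072]
t 4.75 pos [ 0.5617 -0.1514  0.0374] theta 1.668 F [-0.2  0.1  0.4]
[[-0.04, 0.3, -0.03, 0, 0, np.float64(0.0), 1], [-0.04, 0.3, -0.03, 0, 0, np.float64(0.0), 1], [-0.04, 0.3, -0.03, 0, 0, np.float64(0.0), 1], [-0.05, 0.31, -0.04, 0, 0, np.float64(0.0), 1], [-0.04, 0.3, -0.03, 0, 0, np.float64(0.0), 1]]
```

View pics/w2.png

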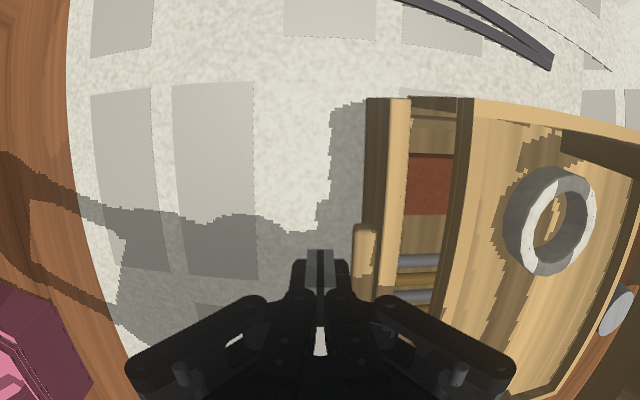

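The view shows the finger at the lip (355,250), with the drawer still partly open between columns 410 and 457. I'll measure the gap.

```bash
python3 - <<'E'
from h import *
for q,z in(((367,98),.005),((390,98),.065),((411,98),.065),((475,98),.08),((366,225),.058),((356,225),.058),((354,240),.048)): print(q,z,np.round(at_z("wrist",q,z),4))
E
```

```text
(367, 98) 0.005 [ 0.5783 -0.0657  0.005 ]
(390, 98) 0.065 [ 0.5774 -0.0655  0.065 ]
(411, 98) 0.065 [ 0.585  -0.0643  0.065 ]
(475, 98) 0.08 [ 0.6022 -0.0608  0.08  ]
(366, 225) 0.058 [ 0.5768 -0.1163  0.058 ]
(356, 225) 0.058 [ 0.5727 -0.1167  0.058 ]
(354, 240) 0.048 [ 0.5746 -0.1283  0.048 ]
```

>>> servo_tool(increments=[[0,0.2,0,0,0,0,1],[0,0.2,0,0,0,0,1],[0,0.2,0,0,0,0,1],[0,0.2,0,0,0,0,1],[0,0.2,0,0,0,0,1]])

```text
clock: 5.25
position: [0.5717, -0.1503, 0.0373]
ee_rot: [-0.0, 0.672, 0.741, -0.0]
contact_force: [-1.5, -0.1, 0.9]
width: 0.0001
gripper_force: 0.6
```

>>> servo_tool(increments=[[0,0.1,0,0,0,0,1],[0,0.1,0,0,0,0,1],[0,0.1,0,0,0,0,1],[0,0.0,0,0,0,0,1],[0,0.0,0,0,0,0,1]])

```text
clock: 5.75
position: [0.5748, -0.15, 0.0373]
ee_rot: [0.0, 0.672, 0.741, 0.0]
contact_force: [-0.1, -0.6, -0.1]
width: -0.0003
gripper_force: 0.2
```

>>> servo_tool(increments=[[0,0.1,0,0,0,0,1],[0,0.1,0,0,0,0,1],[0,0,0,0,0,0,1],[0,0,0,0,0,0,1],[0,0,0,0,0,0,1]])

```text
clock: 6.25
position: [0.576, -0.1499, 0.0372]
ee_rot: [-0.0, 0.672, 0.741, -0.0]
contact_force: [-3.3, -0.2, 1.3]
width: -0.0002
gripper_force: 0.6
```

```bash
python3 - <<'E'
from h import *
cal=optics.get_calibration("wrist")
im=optics.get_image("wrist");save(im[60:260,320:640],"w3.png")
cv2.imwrite("pics/w3.png",cv2.resize(cv2.imread("pics/w3.png"),(800,500)))
print(manip.get_state()["contact_force"],manip.get_state()["position"])
E
```

```text
[-3.97149298 -0.78975488  1.28460149] [ 0.5759855  -0.14986808  0.03718969]
```

View pics/w3.png

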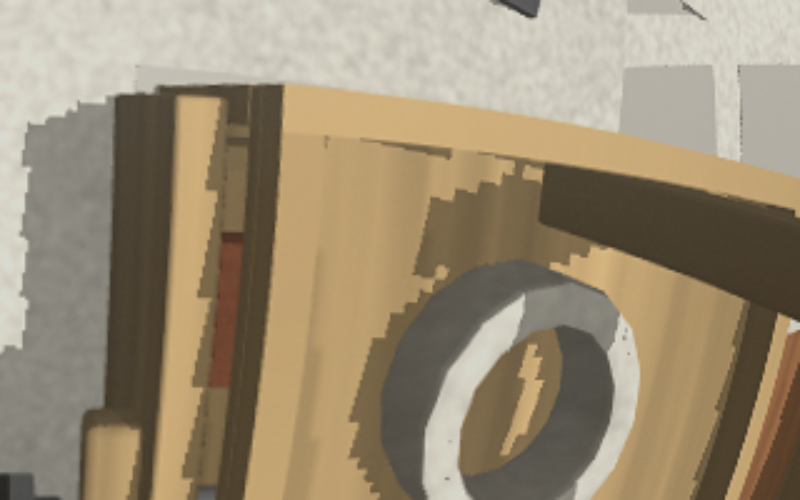

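```bash
python3 - <<'E'
from h import *
for q,z in(((390,100),.065),((409,100),.065),((433.6,94),.08),((420,94),.067),((356,225),.058)): print(q,z,np.round(at_z("wrist",q,z),4))
E
```

```text
(390, 100) 0.065 [ 0.5918 -0.0647  0.065 ]
(409, 100) 0.065 [ 0.5986 -0.0636  0.065 ]
(433.6, 94) 0.08 [ 0.6019 -0.0609  0.08  ]
(420, 94) 0.067 [ 0.6017 -0.0609  0.067 ]
(356, 225) 0.058 [ 0.587  -0.1151  0.058 ]
```

>>> servo_tool(increments=[[0,0.05,0,0,0,0,1],[0,0.05,0,0,0,0,1],[0,0,0,0,0,0,1],[0,0,0,0,0,0,1],[0,0,0,0,0,0,1]])

```text
clock: 6.8
position: [0.5761, -0.1498, 0.0372]
ee_rot: [-0.001, 0.672, 0.741, -0.001]
contact_force: [-5.6, -2.1, 3.2]
width: -0.0005
gripper_force: 0.5
```

Force rises, with an upward part, while about 3 mm of gap remains. The gripper's flaring linkage probably touches the chest's rim. I'll back off, raise the tool so only the tips meet the lip, and push again.

>>> servo_tool(increments=[[0,-0.4,0,0,0,0,1],[0,-0.2,0,0,0,0,1],[0,0,-0.7,0,0,0,1],[0,0,-0.7,0,0,0,1],[0,0,0,0,0,0,1]])

```text
clock: 7.3
position: [0.5731, -0.1507, 0.0529]
ee_rot: [0.002, 0.672, 0.741, 0.001]
contact_force: [1.1, 0.3, 0.3]
width: -0.0
gripper_force: 0.0
```

>>> servo_tool(increments=[[0,0.2,0,0,0,0,1],[0,0.2,0,0,0,0,1],[0,0.1,0,0,0,0,1],[0,0,0,0,0,0,1],[0,0,0,0,0,0,1]])

```text
clock: 7.8
position: [0.5765, -0.1498, 0.0511]
ee_rot: [-0.0, 0.672, 0.741, -0.0]
contact_force: [-0.6, 0.5, -0.1]
width: -0.0001
gripper_force: 0.0
```

>>> servo_tool(increments=[[0,0.1,0,0,0,0,1],[0,0.1,0,0,0,0,1],[0,0,0,0,0,0,1],[0,0,0,0,0,0,1],[0,0,0,0,0,0,1]])

```text
clock: 8.3
position: [0.5783, -0.1496, 0.0511]
ee_rot: [-0.0, 0.672, 0.741, -0.0]
contact_force: [-1.1, -0.9, -1.1]
width: -0.0
gripper_force: 0.5
```

>>> servo_tool(increments=[[0,0.1,0,0,0,0,1],[0,0,0,0,0,0,1],[0,0,0,0,0,0,1],[0,0,0,0,0,0,1],[0,0,0,0,0,0,1]])

```text
clock: 8.8
position: [0.5788, -0.1495, 0.0511]
ee_rot: [-0.001, 0.672, 0.741, -0.0]
contact_force: [-4.2, -1.1, 0.1]
width: -0.0001
gripper_force: 2.3
```

>>> servo_tool(increments=[[0,0.1,0,0,0,0,1],[0,0,0,0,0,0,1],[0,0,0,0,0,0,1],[0,0,0,0,0,0,1],[0,0,0,0,0,0,1]])

```text
clock: 9.3
position: [0.5795, -0.1493, 0.0511]
ee_rot: [-0.001, 0.672, 0.741, -0.001]
contact_force: [-5.6, -1.0, 1.5]
width: 0.0001
gripper_force: 2.6
```

```bash
python3 - <<'E'
from h import *
im=optics.get_image("wrist");cv2.imwrite("pics/w4.png",cv2.resize(cv2.cvtColor(im,cv2.COLOR_RGB2BGR)[60:300,320:640],(640,480)))
print(manip.get_state()["contact_force"],manip.get_state()["position"])
E
```

```text
[-5.54066863 -0.99324902  1.85560584] [ 0.5794886  -0.14929027  0.0511173 ]
```

View pics/w4.png

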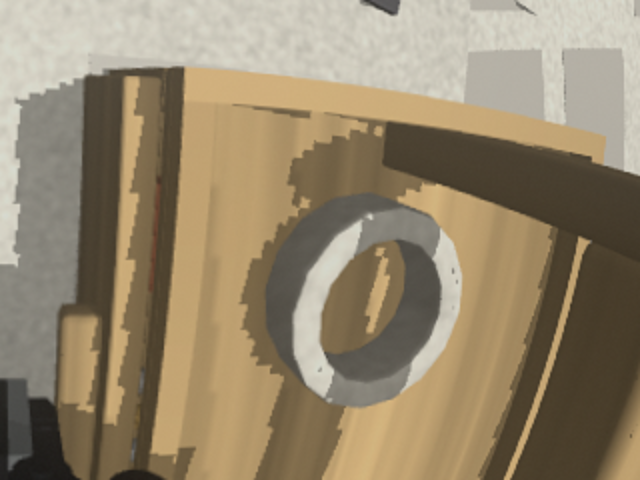

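There's still a sliver of gap at (157,230), and the black knuckle at (140,475) sits near the rim. I'll lean the tool back 15° and push with the tips alone.

>>> servo_tool(increments=[[0,-0.5,0,0,0,0,1],[0,-0.3,-0.3,0,0,0,1],[0,0,-0.2,-7.5,0,0,1],[0,0,0,-7.5,0,0,1],[0,0,0,0,0,0,1]])

```text
clock: 9.85
position: [0.5676, -0.1488, 0.0552]
ee_rot: [0.085, 0.667, 0.733, 0.096]
contact_force: [-0.9, 0.1, -0.5]
width: 0.0002
gripper_force: 0.0
```

```bash
python3 - <<'E'
from h import *
from scipy.spatial.transform import Rotation as Ro
s=manip.get_state();print(s["position"],s["contact_force"]);w,x,y,z=s["ee_rot"];print(Ro.from_quat([x,y,z,w]).as_matrix().round(3))
E
```

```text
[ 0.56760038 -0.14877367  0.0552374 ] [-0.92809975  0.14659433 -0.48543309]
[[-0.095  0.963  0.254]
 [ 0.996  0.091  0.027]
 [ 0.004  0.255 -0.967]]
```

>>> servo_tool(increments=[[0,0.29,0.08,0,0,0,1],[0,0.29,0.08,0,0,0,1],[0,0.2,0.05,0,0,0,1],[0,0,0,0,0,0,1],[0,0,0,0,0,0,1]])

```text
clock: 10.35
position: [0.582, -0.1496, 0.0566]
ee_rot: [0.088, 0.666, 0.735, 0.097]
contact_force: [-0.3, -0.5, 1.6]
width: 0.0001
gripper_force: 0.4
```

>>> servo_tool(increments=[[0,0.1,0.03,0,0,0,1],[0,0.1,0.03,0,0,0,1],[0,0,0,0,0,0,1],[0,0,0,0,0,0,1],[0,0,0,0,0,0,1]])

```text
clock: 10.85
position: [0.5822, -0.1494, 0.0563]
ee_rot: [0.088, 0.666, 0.735, 0.096]
contact_force: [-4.3, -2.4, 5.0]
width: -0.0001
gripper_force: 3.0
```

>>> servo_tool(increments=[[0,0.1,0.03,0,0,0,1],[0,0,0,0,0,0,1],[0,0,0,0,0,0,1],[0,0,0,0,0,0,1],[0,0,0,0,0,0,1]])

```text
clock: 11.35
position: [0.5824, -0.1493, 0.0562]
ee_rot: [0.087, 0.666, 0.735, 0.096]
contact_force: [-8.3, -2.8, 7.7]
width: -0.0
gripper_force: 4.8
```

>>> servo_tool(increments=[[0,-0.4,-0.1,0,0,0,1],[0,-0.5,-0.3,0,0,0,1],[0,0,-1.5,0,0,0,1],[0,0,-3.0,0,0,0,1],[0,0,-5.0,0,0,0,1]])

```text
clock: 11.85
position: [0.5475, -0.1511, 0.1471]
ee_rot: [0.084, 0.666, 0.735, 0.096]
contact_force: [0.3, 0.4, -0.3]
width: -0.0002
gripper_force: 0.0
```

>>> servo_tool(increments=[[0,0,-5,7.5,0,0,-1],[0,0,-4,7.5,0,0,-1],[0,0,0,0,0,0,-1],[0,0,0,0,0,0,-1],[0,0,0,0,0,0,-1]])

```text
clock: 12.35
position: [0.5325, -0.1527, 0.2254]
ee_rot: [0.006, 0.67, 0.742, 0.011]
contact_force: [-0.2, 0.2, -0.4]
width: 0.0721
gripper_force: 0.0
```

```bash
python3 - <<'E'
from h import *
from scipy.spatial.transform import Rotation as Ro
s=manip.get_state();print(s["position"],s["contact_force"]);w,x,y,z=s["ee_rot"];print(Ro.from_quat([x,y,z,w]).as_matrix().round(3))
cal=optics.get_calibration("wrist")
im=optics.get_image("wrist");save(im,"w5.png");save(optics.get_image("top"),"t5.png")
for cam in("wrist","top"):
  for n,z in {"bar_mid":.135,"drawer_lip":.053,"tape":.072,"chest":0}.items():
    for r in finder.tip_of(n,cam)[:2]: print(cam,n,round(r["p"],2),np.round(r["at"]),np.round(at_z(cam,r["at"],z,cal if cam=="wrist" else None),3))
E
```

```text
[ 0.53249238 -0.15269749  0.22536239] [-0.16881398  0.16278825 -0.44490203]
[[-0.101  0.995  0.024]
 [ 0.995  0.101  0.008]
 [ 0.005  0.024 -1.   ]]
wrist bar_mid 0.98 [ 58. 316.] [ 0.211 -0.336  0.135]
wrist bar_mid 0.85 [476. 212.] [ 0.669 -0.144  0.135]
wrist drawer_lip 0.78 [376. 184.] [ 0.595 -0.15   0.053]
wrist drawer_lip 0.58 [ 79. 233.] [ 0.215 -0.251  0.053]
wrist tape 0.87 [439. 146.] [ 0.65  -0.099  0.072]
wrist chest 0.92 [429. 173.] [ 0.674 -0.142  0.   ]
wrist chest 0.92 [109. 266.] [ 0.216 -0.332  0.   ]
top bar_mid 0.82 [368. 152.] [ 0.674 -0.152  0.135]
top bar_mid 0.72 [425. 289.] [ 0.213 -0.324  0.135]
top drawer_lip 0.62 [367. 182.] [ 0.585 -0.153  0.053]
top drawer_lip 0.58 [401. 286.] [ 0.22  -0.26   0.053]
top tape 0.44 [351. 161.] [ 0.656 -0.096  0.072]
top tape 0.4 [300. 173.] [0.616 0.084 0.072]
top chest 0.94 [361. 163.] [ 0.669 -0.136  0.   ]
top chest 0.56 [416. 286.] [ 0.221 -0.32   0.   ]
```

View pics/w5.png

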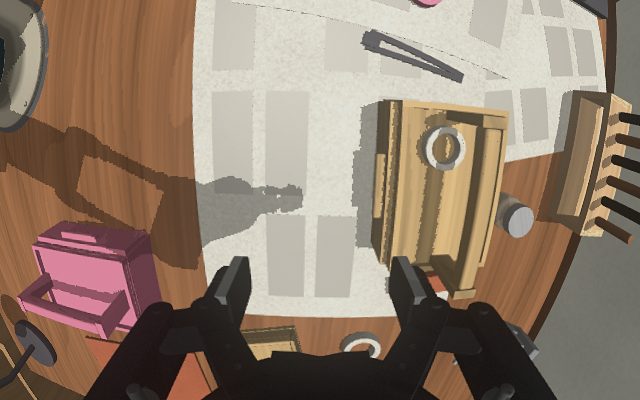

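```bash
python3 - <<'E'
import cv2
im=cv2.imread("pics/w5.png")[90:310,360:520]
cv2.imwrite("pics/w5c.png",cv2.resize(im,None,fx=2.7,fy=2.7,interpolation=cv2.INTER_CUBIC))
E
```

```text
(no output)
```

View pics/w5c.png

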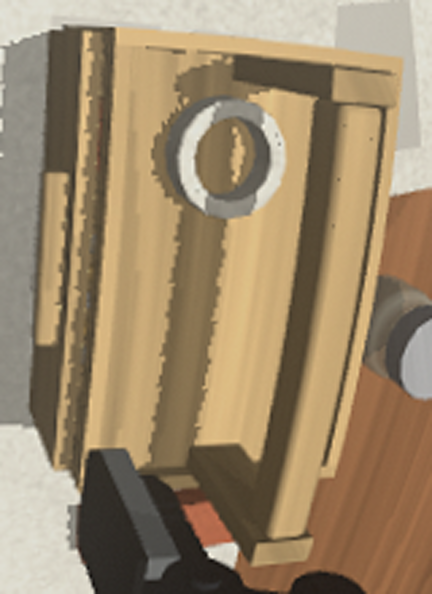

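```bash
python3 - <<'E'
from h import *
P=[("lipL",47,172,.058),("lipR",37,345,.058),("drO",82,30,.065),("drI",100,30,.065),("chestlow",101,30,.067),("rimFL",118,28,.08),("rimRL",403,60,.08),("barN1",332,105,.145),("barN2",272,530,.145),("barF1",380,108,.145),("barF2",308,535,.145),("tape",238,155,.087)]
W={}
for n,u,v,z in P: W[n]=at_z("wrist",(360+u/2.7,90+v/2.7),z);print(n,W[n].round(4))
v=[.669,-.143,.094]
y=W["barN1"]-W["barN2"];print("yaw",np.arctan2(-y[0],y[1])); y=W["barF1"]-W["barF2"];print(np.arctan2(-y[0],y[1]));y=W["rimRL"]-W["rimFL"];print(np.arctan2(y[1],y[0]),np.hypot(*y[:2]))
m=(W["barN1"]+W["barN2"]+W["barF1"]+W["barF2"])/4;print(m)
c,s=np.cos(.095),np.sin(.095)
for n,w in W.items():
    d=w[:2]-[.6695,-.143];print(n,(c*d[0]+s*d[1]).round(4),(-s*d[0]+c*d[1]).round(4))
E
```

```text
lipL [ 0.5929 -0.1188  0.058 ]
lipR [ 0.5997 -0.1882  0.058 ]
drO [ 0.5971 -0.0644  0.065 ]
drI [ 0.6038 -0.0633  0.065 ]
chestlow [ 0.6036 -0.0633  0.067 ]
rimFL [ 0.6059 -0.062   0.08  ]
rimRL [ 0.7256 -0.0513  0.08  ]
barN1 [ 0.6554 -0.0741  0.145 ]
barN2 [ 0.6741 -0.2165  0.145 ]
barF1 [ 0.6729 -0.0718  0.145 ]
barF2 [ 0.6903 -0.2189  0.145 ]
tape [ 0.6555 -0.0992  0.087 ]
yaw 0.13016516929262484
0.11764561747444852
0.08933318811056921 0.12018197112643719
[ 0.67318421 -0.14534767  0.145     ]
lipL -0.074 0.0314
lipR -0.0738 -0.0383
drO -0.0646 0.0852
drI -0.0579 0.0855
chestlow -0.0581 0.0856
rimFL -0.0556 0.0866
rimRL 0.0646 0.0859
barN1 -0.0075 0.0699
barN2 -0.0024 -0.0736
barF1 0.0101 0.0705
barF2 0.0135 -0.0776
tape -0.0098 0.045
```

The chest slid about 4 mm in +x and the drawer now reads shut: lip 78 mm ahead of the chest's new centre. Bar middle is at about (0.673,-0.144), yaw about 0.1. I'll go above it.

>>> servo_tool(increments=[[-0.1,2.8,0,1.4,0,0,-1],[-0.1,2.8,0,0,0,0,-1],[-0.1,2.8,0,0,0,0,-1],[-0.1,2.8,0,0,0,0,-1],[-0.1,2.8,0,0,0,0,-1]])

```text
clock: 13.35
position: [0.6747, -0.1442, 0.2283]
ee_rot: [-0.0, 0.67, 0.742, 0.002]
contact_force: [1.1, -0.7, 0.2]
width: 0.0852
gripper_force: 0.0
```

```bash
python3 - <<'E'
from h import *
from scipy.spatial.transform import Rotation as Ro
cal=optics.get_calibration("wrist")
im=optics.get_image("wrist");save(im,"w6.png")
for n,z in {"bar_mid":.135,"drawer_lip":.053,"tape":.072,"chest":0}.items():
    for r in finder.tip_of(n,"wrist")[:1]: print(n,round(r["p"],2),np.round(r["at"]),np.round(at_z("wrist",r["at"],z,cal),3))
s=manip.get_state();w,x,y,z=s["ee_rot"];print(Ro.from_quat([x,y,z,w]).as_matrix().round(3))
plan([.6725,-.144,.122],1.672,5,-1)
E
```

```text
bar_mid 0.8 [315. 206.] [ 0.67  -0.144  0.135]
drawer_lip 0.94 [240. 178.] [ 0.591 -0.151  0.053]
tape 0.76 [298. 138.] [ 0.65  -0.101  0.072]
chest 0.69 [ 59. 250.] [ 0.221 -0.326  0.   ]
[[-0.101  0.995  0.001]
 [ 0.995  0.101  0.003]
 [ 0.003  0.001 -1.   ]]
t 13.6 pos [ 0.6728 -0.1443  0.2279] theta 1.672 F [-0.3 -0.3 -0.5]
[[0.01, -0.01, 2.12, 0, 0, np.float64(0.0), -1], [0.0, -0.01, 2.12, 0, 0, np.float64(0.0), -1], [0.01, -0.0, 2.12, 0, 0, np.float64(0.0), -1], [0.0, -0.01, 2.12, 0, 0, np.float64(0.0), -1], [0.01, -0.0, 2.11, 0, 0, np.float64(0.0), -1]]
```

View pics/w6.png

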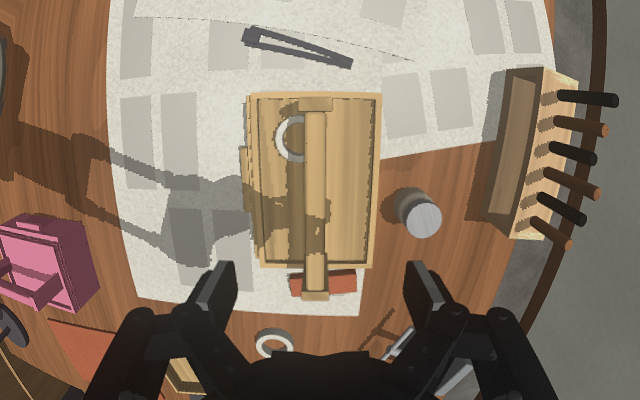

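The bar runs vertically at column 316, midway between the fingers, so yaw matches. I'll descend and close.

>>> servo_tool(increments=[[0,-0.1,2.5,0,0,0,-1],[0,0,2.5,0,0,0,-1],[0,0,2.5,0,0,0,-1],[0,0,2.0,0,0,0,-1],[0,0,1.0,0,0,0,-1]])

```text
clock: 14.1
position: [0.6705, -0.1439, 0.1218]
ee_rot: [-0.002, 0.671, 0.742, 0.001]
contact_force: [0.1, 0.7, 0.3]
width: 0.0852
gripper_force: 0.0
```

>>> servo_tool(increments=[[0,0,0,0,0,0,-0.2],[0,0,0,0,0,0,0.2],[0,0,0,0,0,0,0.4],[0,0,0,0,0,0,0.5],[0,0,0,0,0,0,0.55]], squeeze=20)

```text
clock: 14.6
position: [0.6725, -0.1444, 0.1243]
ee_rot: [-0.0, 0.67, 0.742, 0.002]
contact_force: [-1.0, 0.8, 0.1]
width: 0.0186
gripper_force: 0.0
```

>>> servo_tool(increments=[[0,0,0,0,0,0,0.7],[0,0,0,0,0,0,0.8],[0,0,0,0,0,0,1],[0,0,0,0,0,0,1],[0,0,0,0,0,0,1]])

```text
clock: 15.1
position: [0.6717, -0.1444, 0.124]
ee_rot: [-0.001, 0.67, 0.742, 0.001]
contact_force: [-4.9, -1.2, 6.0]
width: 0.0155
gripper_force: 22.0
```

>>> servo_tool(increments=[[0,0,0,0,0,0,1],[0,0,0,0,0,0,1],[0,0,0,0,0,0,1],[0,0,0,0,0,0,1],[0,0,0,0,0,0,1]], squeeze=90)

```text
clock: 15.6
position: [0.6717, -0.1444, 0.1241]
ee_rot: [-0.001, 0.67, 0.742, 0.001]
contact_force: [-5.2, -0.8, 6.0]
width: 0.0146
gripper_force: 88.7
```

>>> servo_tool(increments=[[0,0,-0.1,0,0,0,1],[0,0,-0.2,0,0,0,1],[0,0,-0.3,0,0,0,1],[0,0,-0.3,0,0,0,1],[0,0,-0.3,0,0,0,1]])

```text
clock: 16.1
position: [0.6729, -0.1439, 0.1346]
ee_rot: [-0.001, 0.67, 0.742, 0.002]
contact_force: [1.1, 0.8, -8.4]
width: 0.015
gripper_force: 87.7
```

```bash
python3 - <<'E'
from h import *
s=manip.get_state();print({k:np.round(s[k],3) for k in("position","ee_rot","contact_force","moment","width","gripper_force")})
cal=optics.get_calibration("wrist");optics.get_image("wrist");optics.get_image("top")
for n,z in {"drawer_lip":.065,"tape":.082}.items():
    for r in finder.tip_of(n,"wrist")[:1]: print(n,round(r["p"],2),np.round(r["at"]),np.round(at_z("wrist",r["at"],z,cal),3))
E
```

```text
{'position': array([ 0.673, -0.144,  0.135]), 'ee_rot': array([-0.001,  0.67 ,  0.742,  0.002]), 'contact_force': array([ 1.13 ,  0.822, -8.433]), 'moment': array([-0.017,  0.017, -0.032]), 'width': np.float64(0.015), 'gripper_force': np.float64(87.725)}
drawer_lip 0.97 [213. 220.] [ 0.593 -0.154  0.065]
```

>>> servo_tool(increments=[[0,0,-0.5,0,0,0,1],[0,0,-0.7,0,0,0,1],[0,0,-0.9,0,0,0,1],[0,0,-1.0,0,0,0,1],[0,0,-1.0,0,0,0,1]])

```text
clock: 16.8
position: [0.6729, -0.1444, 0.1778]
ee_rot: [0.0, 0.671, 0.742, 0.002]
contact_force: [0.2, -0.5, -8.0]
width: 0.0145
gripper_force: 87.9
```

>>> servo_tool(increments=[[0,0,-1.0,0,0,0,1],[0,0,-1.0,0,0,0,1],[0,0,-1.0,0,0,0,1],[0,0,-0.8,0,0,0,1],[0,0,-0.6,0,0,0,1]])

```text
clock: 17.3
position: [0.6728, -0.1445, 0.2214]
ee_rot: [0.0, 0.67, 0.742, 0.002]
contact_force: [0.1, 0.7, -7.4]
width: 0.0143
gripper_force: 88.0
```

>>> servo_tool(increments=[[0,0,-0.4,0,0,0,1],[0,0,-0.2,0,0,0,1],[0,0,0,0,0,0,1],[0,0,0,0,0,0,1],[0,0,0,0,0,0,1]])

```text
clock: 17.8
position: [0.6723, -0.1444, 0.2258]
ee_rot: [-0.001, 0.67, 0.742, 0.002]
contact_force: [-0.7, -0.1, -7.2]
width: 0.0147
gripper_force: 88.0
```

```bash
python3 - <<'E'
from h import *
s=manip.get_state();print({k:np.round(s[k],3) for k in("clock","position","ee_rot","contact_force","moment","width","gripper_force")})
h=s["position"][2]-.124
w=optics.get_image("wrist");cal=optics.get_calibration("wrist");save(optics.get_image("scene"),"s7.png");optics.get_image("top")
for cam in("wrist","scene","top"):
  for n,z in {"drawer_lip":.053+h,"tape":.072+h,"chest":h,"bar_mid":.135+h,"abrasive_block":0,"jar":0}.items():
    for r in finder.tip_of(n,cam)[:2]: print(cam,n,round(r["p"],2),np.round(r["at"]),np.round(at_z(cam,r["at"],z,cal if cam=="wrist" else None),3))
E
```

```text
{'clock': np.float64(17.8), 'position': array([ 0.672, -0.144,  0.226]), 'ee_rot': array([-0.001,  0.67 ,  0.742,  0.002]), 'contact_force': array([-0.676, -0.124, -7.188]), 'moment': array([-0.003, -0.025,  0.003]), 'width': np.float64(0.015), 'gripper_force': np.float64(88.029)}
wrist drawer_lip 0.94 [ 26. 223.] [ 0.359 -0.189  0.155]
wrist drawer_lip 0.57 [214. 216.] [ 0.593 -0.152  0.155]
wrist chest 0.98 [322. 196.] [ 0.674 -0.146  0.102]
wrist chest 0.6 [ 59. 251.] [ 0.345 -0.252  0.102]
wrist bar_mid 0.88 [321. 282.] [ 0.673 -0.145  0.237]
wrist bar_mid 0.6 [  8. 293.] [ 0.412 -0.214  0.237]
wrist jar 0.89 [414. 205.] [ 0.797 -0.179  0.   ]
scene drawer_lip 0.72 [226. 170.] [ 0.385 -0.236  0.155]
scene tape 0.58 [284. 215.] [ 0.651 -0.103  0.174]
scene tape 0.48 [356. 252.] [0.807 0.025 0.174]
scene chest 0.7 [208. 297.] [ 0.795 -0.284  0.102]
scene chest 0.61 [269. 247.] [ 0.672 -0.146  0.102]
scene bar_mid 0.85 [199. 154.] [ 0.424 -0.295  0.237]
scene abrasive_block 0.85 [209. 294.] [ 0.693 -0.303  0.   ]
scene jar 0.61 [259. 317.] [ 0.788 -0.19   0.   ]
top drawer_lip 0.62 [399. 287.] [ 0.219 -0.238  0.155]
top tape 0.55 [302. 172.] [0.596 0.075 0.174]
top tape 0.38 [351. 156.] [ 0.649 -0.089  0.174]
top chest 0.83 [362. 154.] [ 0.675 -0.133  0.102]
top chest 0.57 [416. 287.] [ 0.217 -0.302  0.102]
top bar_mid 0.74 [423. 287.] [ 0.219 -0.299  0.237]
top bar_mid 0.69 [373. 146.] [ 0.664 -0.157  0.237]
top abrasive_block 0.68 [372. 144.] [ 0.74  -0.177  0.   ]
top abrasive_block 0.65 [408. 159.] [ 0.681 -0.306  0.   ]
```

```bash
python3 -c "
from rig import manip
print(manip.sign_off())"
```

```text
the job is handed in; nothing more can be done
None
```

The chest's drawer is shut and the chest is held about 10 cm above its place, level and still, with the tape still on top by the last detections; pushing the drawer shut slid the chest about 4 mm back on the bench before the lift.

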